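Hold a slide carrier home against the stage stops

ROBOT

A 6-joint arm with a two-finger parallel gripper is mounted at the origin on the work surface. World frame = base frame: x ahead of the robot, y to its left, z up, the work surface at z = 0. Lengths are in m, angles in rad, forces in N, time in s.
With the tool pointing down it reaches from about 0.25 to 0.775 m from the base axis. Payload 8.9 kg.
Tool frame: the origin (TCP) lies on the front face of the gripper's body, between the roots of the fingers; the fingertips stand 73 mm ahead of it and the grasp point (between the pads) lies 54 mm ahead of it (robot.pinch_z is the distance from the TCP to the grasp point, in m); z points along the fingers, y is the line along which they close (so a half turn about z gives the same grasp; the last joint's range is limited). The gripper opens to 85 mm and grips with 20 to 120 N. Pads are 22 mm wide; open, the fingers measure 114 mm over their backs; the gripper's body (76 mm by 85 mm) begins 54 mm behind the grasp point. The pads swing forward as they close: fully open they stand 13 mm farther back than shut.
Start: joints at [1.007, 0.291, -0.153, 1.127, 0, 1.431], TCP at [0.216, 0.478, 0.304] pointing down, gripper open.
Joint ranges: [-2.52, 2.52], [-0.91, 1.74], [-1.3, 1.37], [-1.96, 2.02], [-1.52, 1.47], [-3.14, 3.14]. Speed limits (rad/s): [2.22, 2.22, 2.79, 3.14, 3.14, 3.14].

INTERFACE

Orientations are given as [roll, pitch, yaw] about the fixed x, y, z axes, in that order (R = Rz(yaw) Ry(pitch) Rx(roll)).
In Python, from plant import robot, solve_ik, cams, boxes_of, regions_of, readout gives the robot as it stands. Calls block until the motion is done:
- robot.movep(position, orientation): joint-space move of the TCP to a pose.
- robot.movel(position, orientation=None, speed=0.15): straight line of the TCP; orientation=None keeps the orientation; speed is the mean speed in m/s.
- robot.movej(angles): joint-space move.
- robot.command_gripper(opening, effort=None): opening from 0.0 (shut) to 1.0 (fully open); effort is the grip in N (None keeps the last); returns when the fingers have stopped.
- robot.dwell(seconds).
- solve_ik(position, orientation): joint angles nearest the present ones, or None.
- cams.camera(name): name is "scene" or "top" or "wrist"; returns (picture, depth): 480x640x3 uint8, red, green, blue; 480x640 float32, m along the optical axis (not along the pixel's ray), 0 where there is no reading.
- cams.camera_info(name): a dict with "vfov" (degrees; the focal length in pixels is half the picture's height over the tangent of half this angle, whatever the lens; pixels are square), "cx", "cy" (the principal point, pixels), "view" (4x4, takes a point from world to camera coordinates). Camera axes: x right, y down, z forward; pixel columns grow to the right and rows downward; lengths in m; the calibration is good to about 2 mm. A picture is of the moment at which its call begins: read the wrist's pose just before it. camera_info takes no time and is no camera call; for the wrist camera it gives the pose at the moment of the call.
A pose or a line that the arm cannot do raises robot.Unreachable and nothing moves.
- robot.close_job(): hands the job in; it is judged then, once.
Trained networks look in the newest picture that a camera, given by its name, has taken for a name from the list of things; names that differ only in an ending like _2 or _b are one class to them, and where a whole thing is asked for, a point or a joint stands for the part that bears it (a point fixed in the world has none). Each returns a list of dicts, best first, with "conf" (0 to 1); they miss things now and then, are a little off and sometimes report something else, mostly with a low value. They report only what shows in the picture. A call takes as long as a camera call.
- boxes_of(camera, query): "centre" ([x, y, z] in m, in world coordinates, good to about 4 mm: the middle of the surface that is visible of it).
- regions_of(camera, query): "region" (480x640 bool, what is visible of it).
Readings, each from a call of its own:
- readout.read_t(): time.
- readout.read_q(): joint angles.
- readout.read_dq(): joint speeds.
- readout.read_joint_torque(): joint torques, N m.
- readout.read_tcp_pos(): TCP position.
- readout.read_tcp_rot(): TCP orientation.
- readout.read_wrist_force(): force on the tool from outside, world axes, zero at the start.
- readout.read_moment(): the same for the moment, N m.
- readout.read_width(): opening from 0.0 (shut) to 1.0 (fully open).
- readout.read_grip_force(): force on a finger pad.
Only numpy, scipy, OpenCV 4.12 (cv2) and the standard library are available. Lean on these libraries where they do the work, as an engineer would, in place of code of your own. Each camera call takes 0.05 s, during which the arm holds its last target. There are 200 camera calls.

TASK

Clear the small objective off the microscope stage plate and stand it upright on the square rubber pad, without letting it fall over. Then set the slide carrier flat on the stage plate and press it home into the corner of the two steel stops, long side flush against the long stop and short side flush against the short stop; finish while still holding it there with the gripper, pressing firmly on both stops at once, for the scan to begin. Leave the other things on the bench where they are.

Things in the scene. Friction and masses are not known exactly. Their poses are not given: they have to be found in the camera images.
- stage: black microscope stage plate, 200 (its x) x 170 (its y) x 12 mm, fixed on the bench, turned about the vertical. Origin at the centre of its underside, z up; slick top face (friction 0.2) at z = 12 mm. Two steel stop bars stand on it at right angles; its -x and -y sides are open. A carrier fully home, its x along this x, has its origin at x = 25, y = 23, z = 12 mm in this frame
- long_stop: the long polished steel stop bar (friction 0.15), fixed on the stage: 110 (x) x 14 (y) x 12 mm high, top 24 mm above the bench; origin at the centre of its underside, axes as the stage's, at x = 7, y = 62 mm on the stage. Its inner face looks to -y, at stage y = 55 mm; the carrier's 90 mm side goes against it
- short_stop: the short polished steel stop bar (friction 0.15), fixed on the stage: 14 (x) x 60 (y) x 12 mm high, top 24 mm above the bench; origin at the centre of its underside, axes as the stage's, at x = 77, y = 17 mm on the stage. Its inner face looks to -x, at stage x = 70 mm; the carrier's 64 mm side goes against it
- corner (a point): point on the plate's top face where the two stops' inner faces would meet; the carrier goes on its -x, -y side (stage axes). A push of about 10 N along stage +x and about 10 N along stage +y together seats the carrier on both stops
- carrier: aluminium slide carrier lying on the bench: a flat block 90 (its x) x 64 (its y) x 14 mm holding two glass slides, with a grip rib along the middle of its top, 44 mm along x, 16 mm wide in y, from z = 14 to 40 mm. About 0.3 kg. Origin at the centre of its underside, z up. A half turn about the vertical makes no difference
- objective: small steel microscope objective standing upright on the stage plate in the carrier's place: 34 mm diameter, straight-sided up to 52 mm, then tapering to its top at 62 mm. About 0.2 kg. Origin at the centre of its underside, z up
- pad: square black rubber pad, fixed flat on the bench, 110 x 110 x 4 mm; origin at the centre of its underside, its top at z = 4 mm
- big_objective: bystander: a larger steel microscope objective standing upright, 42 mm diameter, 85 mm tall; origin at the centre of its underside
- oil_bottle: bystander: small amber bottle, 36 mm diameter, 70 mm tall; origin at the centre of its underside
- dish: bystander: round shallow glass dish, 84 mm diameter, 16 mm high; origin at the centre of its underside
- cap: bystander: grey plastic cylinder, 38 mm diameter, 28 mm tall; origin at the centre of its underside
- screwdriver: bystander: screwdriver lying flat out to the left, about 150 mm long along its x; origin under its middle
- slide_box: bystander: closed grey slide box, 85 x 100 x 34 mm; origin at the centre of its underside
- joystick: bystander, fixed: white joystick box, 100 x 80 x 45 mm with black sticks up to 95 mm above the bench, out to the right; origin at the centre of its underside

How it is judged:
By the outcome, as a careful person would: the job done as asked, in the order asked, and still so for the second after the job is handed in, while the arm keeps its last pose, push and grip.
It also fails if it takes over 72 s, if anything falls off the work surface, if the arm or the gripper's body presses on something with over 40 N, if the wrist force passes 120 N, or if a joint passes its speed limit or range.

## Working session

There is one attempt and no reset: what is moved stays moved. The work goes in short steps, each a Python script; the robot and the scene stay as the last script left them, time stands still between calls to the robot, and variables do not carry over. Pictures are saved under pics/ and viewed, at most 10 in all, crops included, and the job is handed in when it is done.

```bash
ls; mkdir -p pics
python3 - <<'E'
from plant import *
import cv2,numpy as np
for c in ("top","scene"):
    im,d=cams.camera(c); cv2.imwrite(f"pics/{c}0.png",im[:,:,::-1])
    i=cams.camera_info(c); print(c,i)
    for n in ["stage","long_stop","short_stop","carrier","objective","pad","big_objective","oil_bottle","dish","cap","slide_box","joystick","screwdriver"]:
        b=boxes_of(c,n); print(n,[(np.round(x["centre"],3).tolist(),round(x["conf"],2)) for x in b[:2]])
print(readout.read_t(), readout.read_tcp_rot())
E
```

```text
pics
top {'vfov': 55.490234406429664, 'cx': 316.0743736329925, 'cy': 235.7477719414673, 'view': array([[-9.95823192e-03, -9.99949421e-01, -1.41014881e-03,
        -5.34694064e-02],
       [-9.82895961e-01,  1.00477227e-02, -1.83887392e-01,
         5.49899307e-01],
       [ 1.83892260e-01, -4.45163717e-04, -9.82946305e-01,
         1.02894372e+00],
       [ 0.00000000e+00,  0.00000000e+00,  0.00000000e+00,
         1.00000000e+00]])}
stage [([0.497, 0.042, 0.012], 0.97)]
long_stop [([0.559, 0.025, 0.019], 0.63)]
short_stop [([0.5, 0.042, 0.01], 0.68), ([0.504, -0.045, 0.027], 0.65)]
carrier [([0.44, 0.286, 0.013], 0.91), ([0.702, -0.297, 0.01], 0.72)]
objective [([0.508, 0.017, 0.07], 0.6)]
pad [([0.496, -0.32, 0.004], 0.75)]
big_objective [([0.725, -0.107, 0.076], 0.82)]
oil_bottle [([0.673, 0.257, 0.049], 0.63)]
dish [([0.701, -0.298, 0.007], 0.89)]
cap []
slide_box [([0.767, 0.073, 0.033], 0.89)]
joystick [([0.455, -0.507, 0.047], 0.59)]
screwdriver [([0.63, 0.423, 0.023], 0.61)]
scene {'vfov': 55.6440629664602, 'cx': 322.35477918652185, 'cy': 241.5388539439767, 'view': array([[-0
[... 272 characters left out ...]
 ([0.635, 0.43, 0.024], 0.42)]
long_stop [([0.566, 0.035, 0.026], 0.63)]
short_stop [([0.512, -0.035, 0.024], 0.52)]
carrier [([0.454, 0.293, 0.013], 0.91), ([0.686, -0.301, 0.01], 0.42)]
objective [([0.523, 0.028, 0.05], 0.64), ([0.565, 0.033, 0.024], 0.31)]
pad [([0.501, -0.322, 0.003], 0.85), ([0.774, 0.086, 0.034], 0.39)]
big_objective [([0.742, -0.093, 0.056], 0.58)]
oil_bottle [([0.688, 0.268, 0.041], 0.71), ([0.778, 0.088, 0.038], 0.44)]
dish [([0.69, -0.305, 0.01], 0.59)]
cap [([0.375, 0.155, 0.025], 0.7)]
slide_box [([0.774, 0.089, 0.036], 0.83)]
joystick [([0.48, -0.499, 0.044], 0.63)]
screwdriver [([0.638, 0.428, 0.021], 0.56)]
1.4 [-3.14156319e+00 -1.24505653e-05  2.71679195e+00]
```

View pics/top0.png

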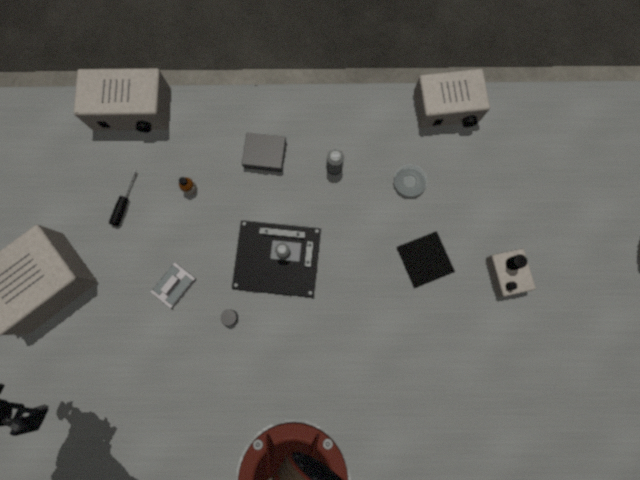

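View pics/scene0.png

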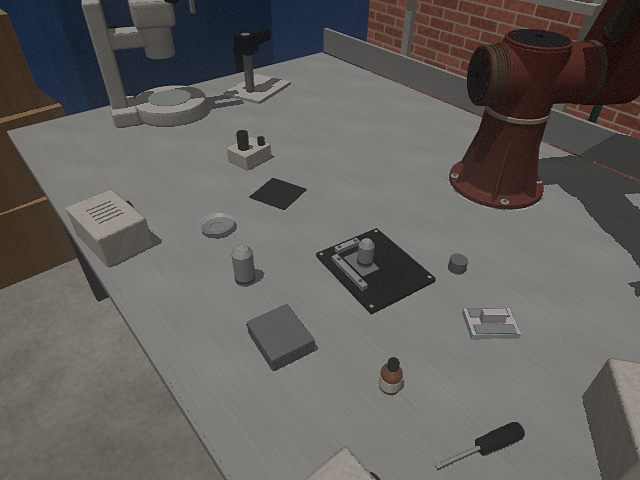

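Top view: stage centre ~(278,258), long stop above and short stop to its right, objective at (283,250), carrier (173,285), pad (425,258). The scene view agrees. Next I fit rectangles, then look from the wrist.

```bash
cat > h.py <<'E'
from plant import *
import cv2,numpy as np
pi=np.pi
def px2w(info,uv,z):
    V=np.asarray(info["view"]);R=V[:3,:3];o=-R.T@V[:3,3]
    f=240/np.tan(np.radians(info["vfov"])/2)
    uv=np.atleast_2d(uv).astype(float)
    d=np.c_[(uv[:,0]-info["cx"])/f,(uv[:,1]-info["cy"])/f,np.ones(len(uv))]@R
    return o+d*((z-o[2])/d[:,2])[:,None]
def fit(cam,name,z,info=None):
    info=info or cams.camera_info(cam)
    r=regions_of(cam,name)
    if not r: return None
    v,u=np.nonzero(r[0]["region"])
    p=px2w(info,np.c_[u,v],z)[:,:2]
    c,s,a=cv2.minAreaRect((p*1000).astype(np.float32))
    return np.round(c,1),np.round(s,1),round(a,1),round(r[0]["conf"],2),len(u)
def down(yaw): return [pi,0,yaw]
def shot(name,cam="wrist"):
    i=cams.camera_info(cam); im,d=cams.camera(cam)
    cv2.imwrite(f"pics/{name}.png",im[:,:,::-1]); return i,im,d
E
python3 - <<'E'
from h import *
shot("t1","top")
for n,z in [("stage",.012),("carrier",.014),("pad",.004),("objective",.06),("long_stop",.024),("short_stop",.024),("cap",.028)]: print(n,fit("top",n,z))
robot.movep([.44,.02,.36],down(-pi/2))
i,im,d=shot("w1"); print(i["view"].round(3),readout.read_q().round(2) if hasattr(readout.read_q(),'round') else readout.read_q())
for n,z in [("stage",.012),("objective",.06),("long_stop",.024),("short_stop",.024)]: print(n,fit("wrist",n,z,i))
E
```

```text
stage (array([503.3,  36.8]), array([201. , 174.6]), 83.2, 0.64, 5566)
carrier (array([440.6, 285.6]), array([68.1, 91.1]), 53.8, 0.76, 1035)
pad (array([ 498.4, -326.6]), array([112.1, 110.5]), 20.6, 0.88, 1990)
objective (array([512.3,  18.5]), array([37.9, 32.7]), 0.0, 0.73, 211)
long_stop (array([563.5,  22.7]), array([105.7,  15.1]), 83.3, 0.87, 261)
short_stop (array([510.2, -41.4]), array([18., 63.]), 81.6, 0.47, 171)
cap (array([363.4, 145.6]), array([40.1, 34.6]), 89.4, 0.59, 230)
[[-1.     0.002  0.001  0.438]
 [ 0.002  0.951  0.31  -0.076]
 [-0.     0.31  -0.951  0.427]
 [ 0.     0.     0.     1.   ]] [-0.12  0.1  -0.24  1.23  0.   -1.69]
stage (array([500.1,  37.3]), array([199.1, 169.2]), 83.4, 0.89, 31788)
objective (array([509.2,  17.4]), array([45. , 32.9]), 43.2, 0.98, 1585)
long_stop (array([559.6,  23.1]), array([110.6,  17.8]), 83.3, 0.78, 1993)
short_stop (array([507.8, -41. ]), array([14.3, 59.8]), 83.5, 0.75, 980)
```

View pics/w1.png

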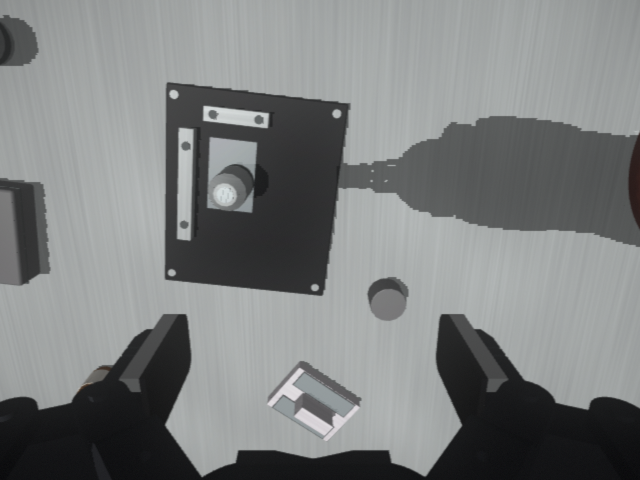

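Wrist view: the stage is well seen, with the long stop at (187,184), the short stop at (236,117), the objective top at (224,193) and the carrier at (314,401). The stage fit is consistent: centre (500,37) mm, yaw -96.6°. Now I grasp the objective.

```bash
cat >> h.py <<'E'
def cloud(i,d,m):
    v,u=np.nonzero(m&(d>0)); z=d[v,u]; f=240/np.tan(np.radians(i["vfov"])/2)
    V=np.asarray(i["view"]); p=np.c_[(u-i["cx"])/f*z,(v-i["cy"])/f*z,z]-V[:3,3]
    return p@V[:3,:3]
E
python3 - <<'E'
from h import *
i,im,d=shot("w2")
p=cloud(i,d,regions_of("wrist","objective")[0]["region"])
t=p[p[:,2]>.068]; print(len(p),len(t),t.mean(0),p[:,2].max(),p.min(0),p.max(0))
c=t[:,:2].mean(0)
s=p[(p[:,2]>.02)&(p[:,2]<.06)]
# fixed-radius circle fit to side
from scipy.optimize import least_squares
r=least_squares(lambda q:np.hypot(*(s[:,:2]-q).T)-.017,c,loss="soft_l1",f_scale=.001); print("side",r.x,len(s),c)
for n,z in [("carrier",.014)]: print(n,fit("wrist",n,z,i))
yaw=-pi/2
robot.movep([*r.x,.20],down(yaw))
robot.movel([*r.x,.047+.054],speed=.1)
print(readout.read_wrist_force())
robot.command_gripper(.3,25); print(readout.read_width(),readout.read_grip_force())
robot.command_gripper(0.0,30); print(readout.read_width(),readout.read_grip_force(),readout.read_wrist_force(),readout.read_t())
E
```

```text
4004 0 [nan nan nan] 0.041941780857142986 [ 0.3833986   0.2347521  -0.00176041] [0.49147348 0.34028678 0.04194178]<stdin>:4: RuntimeWarning: Mean of empty slice.
  ret = um.true_divide(
<stdin>:5: RuntimeWarning: Mean of empty slice.
Traceback (most recent call last):
ValueError: Initial guess is outside of provided bounds
```

The detector returned the carrier instead of the objective, so I select the objective by geometry from the cloud.

Run:
```python
from h import *
from scipy.optimize import least_squares
i,im,d=shot("w3")
p=cloud(i,d,np.ones(d.shape,bool))
near=np.hypot(p[:,0]-.508,p[:,1]-.017)<.045
t=p[near&(p[:,2]>.068)&(p[:,2]<.08)]; s=p[near&(p[:,2]>.028)&(p[:,2]<.06)]
c=t[:,:2].mean(0)
r=least_squares(lambda q:np.hypot(*(s[:,:2]-q).T)-.017,c,loss="soft_l1",f_scale=.001); print("side",r.x,len(s),"top",c,len(t))
print(fit("wrist","carrier",.014,i))
if np.hypot(*(r.x-c))<.008:
    robot.movep([*r.x,.20],down(-pi/2))
    robot.movel([*r.x,.047+.054],speed=.1)
    print(readout.read_wrist_force())
    robot.command_gripper(0.0,30); print(readout.read_width(),readout.read_grip_force(),readout.read_wrist_force(),readout.read_t())
```

```text
side [0.51317194 0.02090326] 292 top [0.51198449 0.01954383] 778
(array([438.4, 281.8]), array([72. , 96.9]), 51.5, 0.88, 4094)
[1.13602766 0.37278778 1.3306655 ]
0.3866208263368895 29.657576058525592 [-0.07299883 -1.08023573  5.69905634] 7.2917
```

Run:
```python
from h import *
x,y,z=readout.read_tcp_pos()
robot.movel([x,y,.18],speed=.1)
print(readout.read_width(),readout.read_wrist_force())
robot.movel([.496,-.325,.18],speed=.2)
robot.movel([.496,-.325,.10],speed=.12)
f0=readout.read_wrist_force()[2]
for zz in np.arange(.097,.0895,-.0007):
    robot.movel([.496,-.325,zz],speed=.02); f=readout.read_wrist_force()[2]
    if f-f0>2.5: break
print(zz,f0,f,readout.read_t())
robot.command_gripper(.75)
robot.movel([.496,-.325,.20],speed=.12)
robot.movep([.46,-.24,.30],down(-pi/2))
i,im,d=shot("w4")
print(readout.read_t())
robot.movep([.44,.19,.32],down(-pi/2))
i,im,d=shot("w5")
p=cloud(i,d,np.ones(d.shape,bool))
near=np.hypot(p[:,0]-.44,p[:,1]-.285)<.07
for lo,hi in [(.007,.02),(.034,.046)]:
    q=p[near&(p[:,2]>lo)&(p[:,2]<hi)]; print(cv2.minAreaRect((q[:,:2]*1000).astype(np.float32)),np.median(q[:,2]),len(q))
print(fit("wrist","carrier",.014,i),fit("wrist","stage",.012,i),readout.read_t())
```

```text
0.3946412191886935 [ 0.00162421  0.08227646 -0.87860042]
0.09279999999999997 -0.8800242899390452 5.911611170292635 12.7333
14.825
((437.8476257324219, 287.5982666015625), (64.92399597167969, 90.43150329589844), 52.04450225830078) 0.014027620549455673 4676
((437.60968017578125, 287.35260009765625), (16.52311897277832, 44.75136947631836), 52.30598068237305) 0.0393905474922083 866
(array([437.5, 285. ]), array([67.4, 91.8]), 52.0, 0.83, 6047) (array([505.3,  83.5]), array([109.6, 169.3]), 83.6, 0.88, 26876) 16.5583
```

View pics/w4.png

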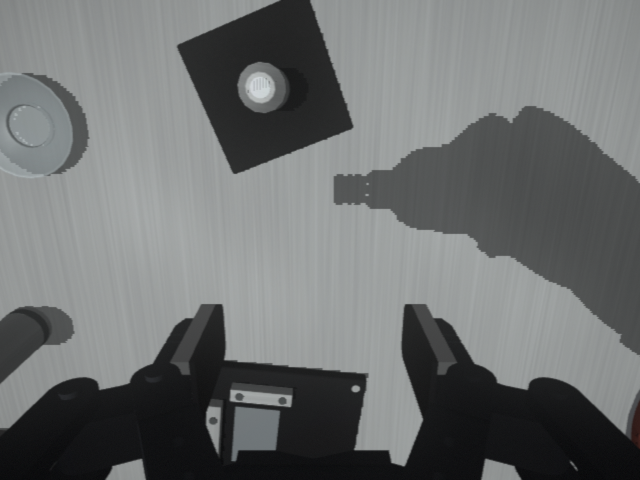

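View pics/w5.png

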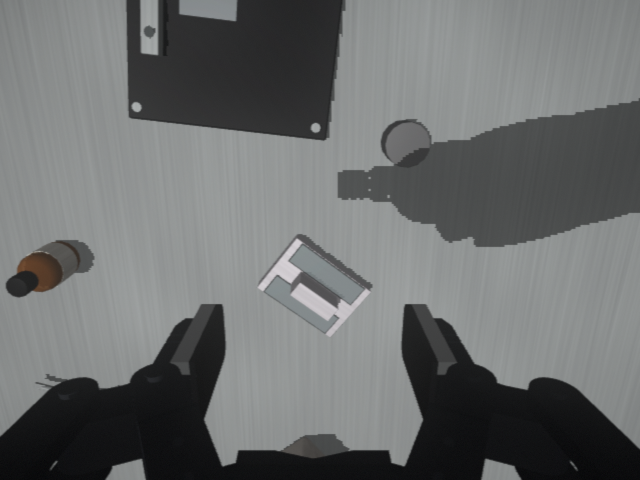

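The objective stands upright at (262,90), well inside the pad. The carrier is clear at (315,287): centre (437.7,287.5) mm, x axis along -37.9°. Next I grasp it and carry it to just short of the corner.

Run:
```python
from h import *
robot.command_gripper(.75)
yaw=np.radians(-37.9); c=np.array([.4377,.2875])
robot.movep([*c,.17],down(yaw))
robot.movel([*c,.093],speed=.1)
print(readout.read_wrist_force())
robot.command_gripper(0,50)
print(readout.read_width(),readout.read_grip_force(),readout.read_wrist_force(),readout.read_tcp_pos())
robot.movel([*c,.16],speed=.12)
print(readout.read_width(),readout.read_wrist_force())
# look at the stage unobstructed while carrying
sy=np.radians(-96.6)
robot.movep([.44,.05,.28],down(sy))
i,im,d=shot("w6")
p=cloud(i,d,np.ones(d.shape,bool)); hsv=im.max(2)
n=(np.abs(p[:,0]-.535)<.07)&(np.abs(p[:,1]-.0)<.11)
q=p[n&(p[:,2]>.019)&(p[:,2]<.029)]
ex=np.array([np.cos(sy),np.sin(sy)]);ey=np.array([-ex[1],ex[0]])
l=(q[:,:2]-[.5001,.0373]); a=np.c_[l@ex,l@ey]
L=a[(a[:,1]>.05)&(a[:,1]<.075)&(np.abs(a[:,0])<.07)];S=a[(a[:,0]>.065)&(a[:,0]<.09)&(a[:,1]<.05)]
for k in (L,S): print(cv2.minAreaRect((k*1000).astype(np.float32)),len(k))
print(fit("wrist","stage",.012,i),fit("wrist","long_stop",.024,i),fit("wrist","short_stop",.024,i),readout.read_t(),readout.read_q())
```

```text
[ 0.18374182  0.44871577 -0.06894685]
0.1721406435131556 50.05166172981262 [-0.69604172 -1.0493531   5.43798561] [0.43805412 0.28772632 0.09352688]
0.17592556767323603 [ 0.42357175 -0.62691957 -3.82627091]
((6.208465576171875, 62.365543365478516), (109.93191528320312, 15.054791450500488), 0.0077338628470897675) 2780
((76.37352752685547, 17.43816566467285), (13.748517990112305, 60.14556884765625), 0.01721082627773285) 1746
(array([500.3,  37.5]), array([199.1, 170.2]), 83.4, 0.96, 39262) None (array([507.7, -40.5]), array([13.6, 61.2]), 83.4, 0.7, 1760) 20.8833 [-5.03227593e-02  1.53062633e-01 -3.99983101e-01  1.01893512e+00
  1.05713851e-04 -1.50824976e+00]
```

View pics/w6.png

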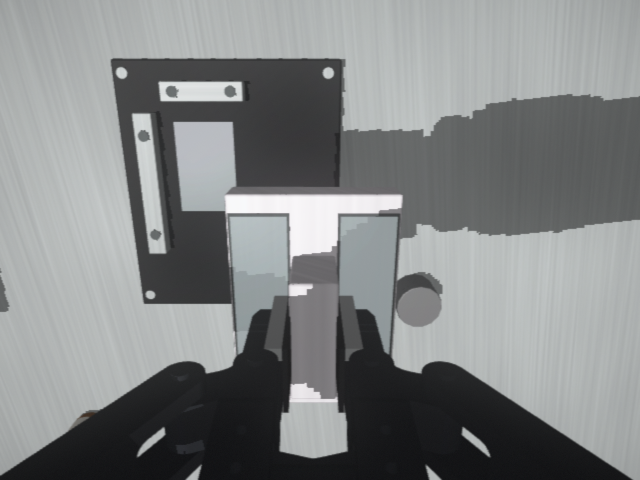

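The carrier is held square to the tool (image ~(315,290)), with the stops clear at (200,92) and (150,183). The stage fit is confirmed. Now I set it down short of the stops.

```bash
cat >> h.py <<'E'
sy=np.radians(-96.6); ex=np.array([np.cos(sy),np.sin(sy)]);ey=np.array([-ex[1],ex[0]]); S0=np.array([.5002,.0374])
def st(x,y): return S0+(x*ex+y*ey)/1000
def F():
    f=np.array(readout.read_wrist_force()); return np.array([f[:2]@ex,f[:2]@ey,f[2],readout.read_moment()[2]]).round(2)
def P():
    l=np.array(readout.read_tcp_pos()); q=l[:2]-S0; return np.array([q@ex,q@ey,l[2]]).round(4)*1000
E
python3 - <<'E'
from h import *
robot.movep([*st(13,11),.15],down(sy))
robot.movel([*st(13,11),.109],speed=.1)
f0=F(); print(f0,P())
for z in np.arange(.1075,.1015,-.0005):
    robot.movel([*st(13,11),z],speed=.02); f=F()
    if f[2]-f0[2]>3: break
print(z,f,P(),readout.read_t())
# +y first, then +x
y=11
while y<30:
    y+=1 if y<19 else .4
    robot.movel([*st(13,y),z],speed=.02); f=F()
    if f[1]<f0[1]-5: break
print("y",y,f,P(),readout.read_t())
E
```

```text
[-0.69  0.06 -3.05 -0.01] [ 12.8  11.3 110. ]
0.105 [ 0.75 -2.78  6.    0.01] [ 13.   11.3 105.5] 23.5917
y 26.199999999999974 [-0.02 -5.53 11.15  0.1 ] [ 13.   25.6 105.5] 30.0917
```

Run:
```python
from h import *
y=26.2; z=.1047+.0006
robot.movel([*st(13,y),z],speed=.02); print(F(),P())
x=13
log=[]
while x<32:
    x+=1.5 if x<21 else .5
    robot.movel([*st(x,y),z],speed=.03); f=F(); log.append((round(x,1),*f))
    if f[0]<-6: break
print(*log[-9:],sep="\n"); print(P(),readout.read_t())
i,im,d=shot("w7")
```

```text
[ 0.13 -5.39  8.73  0.1 ] [ 13.   25.6 105.5]
(16.0, np.float64(-1.31), np.float64(-4.59), np.float64(8.04), np.float64(0.13))
(17.5, np.float64(-1.1), np.float64(-4.77), np.float64(7.9), np.float64(0.12))
(19.0, np.float64(-1.5), np.float64(-4.57), np.float64(8.46), np.float64(0.1))
(20.5, np.float64(-0.91), np.float64(-5.14), np.float64(7.58), np.float64(0.14))
(22.0, np.float64(-1.26), np.float64(-4.68), np.float64(8.27), np.float64(0.11))
(22.5, np.float64(-1.35), np.float64(-5.24), np.float64(7.85), np.float64(0.1))
(23.0, np.float64(-4.12), np.float64(-4.81), np.float64(7.94), np.float64(0.1))
(23.5, np.float64(-5.81), np.float64(-4.7), np.float64(9.03), np.float64(0.0))
(24.0, np.float64(-8.86), np.float64(-4.85), np.float64(7.43), np.float64(0.06))
[ 22.5  25.6 105.5] 32.8417
```

View pics/w7.png

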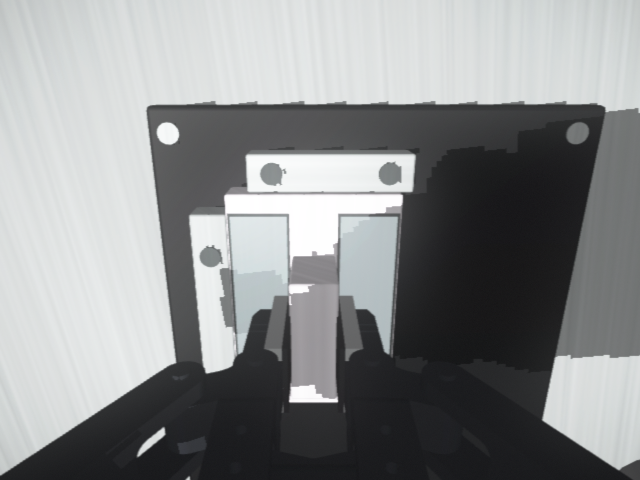

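The carrier's short end (row ~193) lies along the short stop and its long side (column ~226–237) along the long stop. Next I relieve the downward load, let it self-align under a light grip, then press firmly.

Run:
```python
from h import *
x,y,z=24.0,26.2,.1053
for _ in range(4):
    if F()[2]<3: break
    z+=.0004; robot.movel([*st(x,y),z],speed=.02)
print("z",z,F(),P())
def push(tx,ty,n):
    global x,y
    for _ in range(n):
        f=F(); 
        if abs(-tx-f[0])<1 and abs(-ty-f[1])<1: break
        x+=np.clip((tx+f[0])*.12,-.4,.4); y+=np.clip((ty+f[1])*.12,-.4,.4)
        robot.movel([*st(x,y),z],speed=.02)
    print(round(x,2),round(y,2),F(),P(),readout.read_width(),readout.read_t())
push(8,8,12)
robot.command_gripper(0,22); robot.dwell(.3); print(F(),P())
robot.command_gripper(0,70); print(F(),P(),readout.read_grip_force())
push(11,11,15)
i,im,d=shot("w8")
p=cloud(i,d,np.ones(d.shape,bool)); l=p[:,:2]-S0; a=np.c_[l@ex,l@ey,p[:,2]]*1000
pl=a[(abs(a[:,0]+60)<15)&(abs(a[:,1])<40)]; print("plate",np.median(pl[:,2]))
for nm,lo,hi in [("x-end",58,66),]:
  for yy in (-5,5,36,46): 
    k=a[(a[:,0]>lo)&(a[:,0]<hi)&(abs(a[:,1]-yy)<4)]; print("carrier z",yy,np.median(k[:,2]),len(k))
```

```text
z 0.1061 [-7.94 -1.74 -0.93  0.06] [ 22.5  25.6 105.8]
23.92 27.68 [-8.01 -7.43  4.05  0.06] [ 22.5  25.8 105.6] 0.1715916220840593 34.3917
[-7.63 -7.06  3.33  0.05] [ 22.5  25.9 105.6]
[-7.13 -6.56  4.66 -0.01] [ 22.5  25.8 105.7] 72.97634840011597
24.44 28.72 [-10.56 -11.4    8.97   0.04] [ 22.6  26.  105.7] 0.16854379340923098 35.875
plate 11.5210361294527
carrier z -5 26.02093948603622 426
carrier z 5 26.123409663056425 487
carrier z 36 25.981119050559787 490
carrier z 46 26.004623234718018 491
```

Flat on the plate, with both forces near 11 N. One check of the gaps to the stops, and that the objective is still standing, before handing in.

Run:
```python
from h import *
i,im,d=shot("w9")
p=cloud(i,d,np.ones(d.shape,bool)); l=p[:,:2]-S0; a=np.c_[l@ex,l@ey,p[:,2]]*1000
c=a[(abs(a[:,2]-26)<1)&(a[:,0]>0)&(a[:,0]<72)&(a[:,1]<62)&(a[:,1]>-15)]
for xx in (35,45,55,63):
    k=c[abs(c[:,0]-xx)<3]; s=a[(abs(a[:,0]-xx)<3)&(abs(a[:,1]-62)<14)]; s=s[(abs(s[:,2]-23.7)<.9)]
    print("x",xx,"carrier y+edge",np.percentile(k[:,1],99),"stop y",np.percentile(s[:,1],[2,98]) if len(s) else None)
for yy in (-3,10,30,44):
    k=c[abs(c[:,1]-yy)<3]; s=a[(abs(a[:,1]-yy)<3)&(a[:,0]>66)&(a[:,0]<90)&(abs(a[:,2]-23.7)<.9)]
    print("y",yy,"carrier x+edge",np.percentile(k[:,0],99),"stop x",np.percentile(s[:,0],[2,98]) if len(s) else None)
cv2.imwrite("pics/crop9.png",cv2.resize(im[140:400,180:430,::-1],None,fx=2.3,fy=2.3,interpolation=cv2.INTER_CUBIC))
it,imt,dt=shot("t9","top")
q=cloud(it,dt,np.ones(dt.shape,bool)); n=q[np.hypot(q[:,0]-.496,q[:,1]+.325)<.03]; print("obj top",n[:,2].max(),F())
```

```text
x 35 carrier y+edge 55.07723284053946 stop y [56.25064536 69.13880192]
x 45 carrier y+edge 55.515153192101806 stop y [56.22588707 69.25763725]
x 55 carrier y+edge 54.80991342581776 stop y [56.10740891 69.31594815]
x 63 carrier y+edge 54.75790807964475 stop y [49.56783384 68.95139915]
y -3 carrier x+edge 68.7838784236021 stop x [69.09838827 82.98419739]
y 10 carrier x+edge 68.89944757318075 stop x [69.05328919 82.94200284]
y 30 carrier x+edge 69.08081340341437 stop x [68.97274023 83.01295346]
y 44 carrier x+edge 68.72571356767199 stop x [68.96593642 82.79857968]
obj top 0.0711104560977905 [-10.84 -10.27   9.46   0.05]
```

View pics/crop9.png

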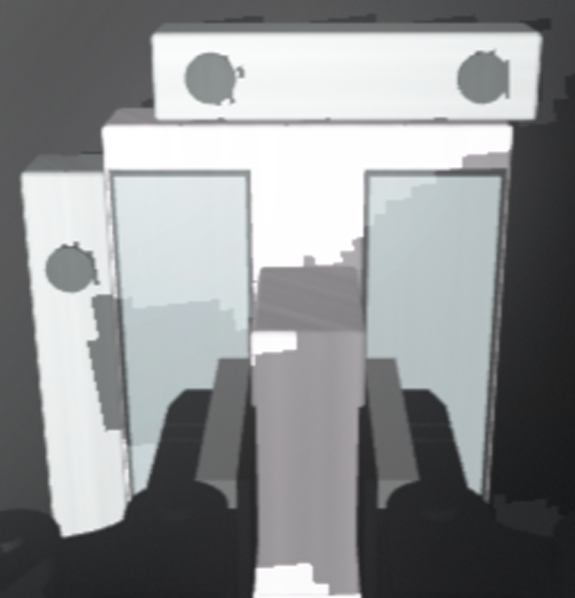

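The crop shows no gap at either stop: the short end meets its stop at row ~122, and the long side meets its stop at column ~105–130. Forces are holding at about -10.8 and -10.3 N, so I'm handing in.

```bash
python3 -c "
from h import *
print(robot.close_job())"
```

```text
the job is handed in; nothing more can be done
None
```

The job is handed in: the objective stands on the pad, and the gripper is holding the carrier flat in the corner with about 10–11 N on each stop, no gap visible at either; other things were left alone.

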